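Scrape metal offcuts from the electronics work tray into its bin and close the bin

ROBOT

A 7-joint arm with a two-finger parallel gripper is mounted at the origin on the work surface. World frame = base frame: x ahead of the robot, y to its left, z up, the work surface at z = 0. Lengths are in m, angles in rad, forces in N, time in s.
With the tool pointing down it reaches from about 0.35 to 0.9 m from the base axis. Payload 8.1 kg.
Tool frame: the origin (TCP) lies midway between the tips of the shut fingers; the grasp point (between the pads) lies 19 mm behind it; z points along the fingers, y is the line along which they close (so a half turn about z gives the same grasp; the last joint's range is limited). The gripper opens to 92 mm and grips with 3 to 60 N. Pads are 19 mm wide; open, the fingers measure 130 mm over their backs; the gripper's body (75 mm by 190 mm) begins 47 mm behind the grasp point.
Start: joints at [-1.441, 0.434, 0.025, 1.573, -0.012, 1.134, -0.075], TCP at [0.144, 0.608, 0.192] pointing down, gripper open.
Joint ranges: [-2.62, 2.62], [-0.44, 2.09], [-1.27, 1.32], [0.08, 2.57], [-1.32, 4.46], [0.12, 2], [-2.74, 2.74]. Speed limits (rad/s): [2.22, 2.22, 3.01, 3.01, 3.14, 3.14, 3.14].

INTERFACE

Orientations are given as a rotation vector (axis times angle).
In Python, from cell import observe, cams, job gives the robot as it stands. The module is installed in compiled form; this text tells all that it offers.
- The arm moves only by the tool step_arm, never from a script. Its argument "steps" is a list of rows, each a list of 6 numbers: the shift along the world's x, y, z in mm, then the turn, a rotation vector about the world's x, y, z in rad. In form: [[dx, dy, dz, rx, ry, rz], ...]. A call has 1 to 20 rows; each row shifts and turns the commanded pose from where the row before left it; what a row does not reach is not made up. A row lasts 1/12 s, in which the tool goes at most 41.7 mm and 7.16 degrees, less where a joint would pass 70% of its speed; a pose out of reach is approached as far as the arm can. A call with a gripper value outside its range is refused whole. "gripper" is the opening, from 0 (shut) to 1 (fully open), set as the call begins (left out, the last holds). The fingers move at their own pace and stop on an object; "force" is the grip in N (left out, the last holds). Time passes only in rows, so rows that do not move let the fingers close. It gives the time, the measured TCP pose, the force, the opening and the grip force at its end, in the units of the state.
- observe(): the state, without advancing time (a new reading comes with each control period).
- cams.get_image(name): name is "scene" or "top" or "wrist"; returns the picture (384x512x3 uint8, red, green, blue); there is no depth.
- cams.get_calibration(name): a dict with "fov_y" (degrees; the focal length in pixels is half the picture's height over the tangent of half this angle, whatever the lens; pixels are square), "cx", "cy" (the principal point, pixels), "world_to_cam" (4x4, takes a point from world to camera coordinates). Camera axes: x right, y up, looking along -z (the intrinsics and any distortion apply to the point x, -y, -z); pixel columns grow to the right and rows downward; lengths in m; the calibration is good to about 2 mm. The wrist camera is an equidistant fisheye: a pixel r from the principal point sees the ray r / f radians off the axis. A picture is of the moment at which its call begins: read the wrist's pose just before it. get_calibration takes no time and is no camera call; for the wrist camera it gives the pose at the moment of the call.
- job.sign_off(): hands the job in; it is judged then, once.
The state is a dict: "clock": time; "joints": joint angles; "dq": joint speeds; "joint_efforts": joint torques, N m; "position": TCP position; "ee_rot": TCP orientation; "force": force on the tool from outside, world axes, zero at the start; "ft_torque": the same for the moment, N m; "width": opening from 0.0 (shut) to 1.0 (fully open); "gripper_force": force on a finger pad.
Only numpy, scipy, OpenCV 4.12 (cv2) and the standard library are available. Lean on these libraries where they do the work, as an engineer would, in place of code of your own. Each camera call takes 0.05 s, during which the arm holds its last target. There are 200 camera calls.

TASK

Take the orange scraper block by its black handle and wipe all four loose metal offcuts off the turquoise work plate into the white bin at its end, pushing them only with the scraper, never with the gripper or the lid. Then stand the scraper upright on the bench and set the yellow lid on the bin so that it sits fully down and level. Leave the small finished module on the plate, and the mug and the multimeter on the bench, where they are.

Things in the scene. Friction and masses are not known exactly. Their poses are not given: they have to be found in the camera images.
- tray: work tray fixed to the bench. Origin on the bench (z = 0); y axis along the plate towards the bin. Flat turquoise plate, top at z = 45 mm, x = -75 to 75, y = -115 to 105 mm. Aluminium fences 6 mm thick, 12 mm above the plate, stand outside both long sides (to y = 98) and the closed end (y = -115). The end y = 105 is open, flush with the rim of the white bin
- bin (a point): centre of the bin's mouth, at rim height (tray x = 0, y = 145, z = 45 mm), axes as the tray's. The open white bin is one piece with the tray: outside 160 x 80 mm (x, y), walls 5 mm, inside 150 x 70 mm, inner floor 40 mm below the rim
- scraper: scraper block standing upright on the bench. Origin: centre of its underside. Orange blade block 16 mm thick (x), 60 mm wide (y), 25 mm high; black square handle 22 x 22 mm above it, centred, from z = 25 to 82 mm. Flat wiping faces look along x
- lid: loose bin lid lying on the bench right way up. Origin: centre of its underside. Grey plug 144 x 64 mm (x, y), z = 0 to 6 mm, drops inside the bin (3 mm play a side); yellow flange 160 x 80 mm, z = 6 to 11 mm, rests on the rim (origin then 6 mm below point bin); black grip bar along x, centred, 60 mm long, 14 mm thick (y), z = 11 to 39 mm. Either way round fits
- chip_a: metal offcut, a brass block 16 x 11 x 9 mm (x, y, z), lying loose on the tray's turquoise work plate. Origin: centre of its underside, z up as it lies
- chip_b: metal offcut, a steel block 16 x 11 x 9 mm (x, y, z), lying loose on the tray's turquoise work plate. Origin: centre of its underside, z up as it lies
- chip_c: metal offcut, a brass block 16 x 11 x 9 mm (x, y, z), lying loose on the tray's turquoise work plate. Origin: centre of its underside, z up as it lies
- chip_d: metal offcut, a copper block 16 x 11 x 9 mm (x, y, z), lying loose on the tray's turquoise work plate. Origin: centre of its underside, z up as it lies
- module: finished electronic module, loose on the work plate near one of its fences: black box 36 x 36 mm with green top, 26 mm high overall. Origin: centre of its underside. To be left alone
- mug: white mug, radius 41 mm, 90 mm high, handle towards its +y. Origin: centre of its underside. To be left alone
- meter: grey multimeter lying flat, 150 x 76 x 36 mm (x, y, z), knob to 44 mm. Origin: centre of its underside. To be left alone
Not all that is in view belongs to the job. Several things look just like the scraper: the one meant starts farthest from the robot's base. There is more than one size of the lid; the one meant has the size given above.

How it is judged:
On the way:
1. all four offcuts are in the bin (x of chip_a in the frame of tray between -0.077 and 0.077 m and y of chip_a in the frame of tray between 0.108 and 0.182 m and z of chip_a in the frame of tray between -0.002 and 0.036 m and x of chip_b in the frame of tray between -0.077 and 0.077 m and y of chip_b in the frame of tray between 0.108 and 0.182 m and z of chip_b in the frame of tray between -0.002 and 0.036 m and x of chip_c in the frame of tray between -0.077 and 0.077 m and y of chip_c in the frame of tray between 0.108 and 0.182 m and z of chip_c in the frame of tray between -0.002 and 0.036 m and x of chip_d in the frame of tray between -0.077 and 0.077 m and y of chip_d in the frame of tray between 0.108 and 0.182 m and z of chip_d in the frame of tray between -0.002 and 0.036 m), for 0.2 s.
At the end, for the whole second after the job is handed in: All four offcuts lie inside the bin; the lid is seated in the bin's mouth (centred within 5 mm, fully down within 2.5 mm, level within 2 degrees) and at rest; the scraper stands upright on the bench (underside within 6 mm of it, within 6 degrees) at rest (all of step 1 and z of lid in the frame of tray between 0.0365 and 0.0415 m and x of lid in the frame of tray between -0.005 and 0.005 m and y of lid in the frame of tray between 0.14 and 0.15 m and angle between lid's own z axis and vertical below 0.035 rad and linear speed of each of lid, scraper below 0.02 m/s and height (world z) of scraper between -0.004 and 0.006 m and angle between scraper's own z axis and vertical below 0.1 rad); the robot touches nothing.
It fails at once if the module is shifted by more than 12 mm (distance of module from where it was at the start of the episode above 0.012 m).
It fails at once if the mug is shifted by more than 25 mm (distance of mug from where it was at the start of the episode above 0.025 m).
It fails at once if the meter is shifted by more than 25 mm (distance of meter from where it was at the start of the episode above 0.025 m).
It fails at once if an offcut is touched by the robot itself or pushed with the lid instead of the scraper (contact force between any of the fingers, the arm, lid and chip_a above 0.3 N or contact force between any of the fingers, the arm, lid and chip_b above 0.3 N or contact force between any of the fingers, the arm, lid and chip_c above 0.3 N or contact force between any of the fingers, the arm, lid and chip_d above 0.3 N).
It also fails if it takes over 72 s, if anything falls off the work surface, if the arm or the gripper's body presses on something with over 40 N, if the wrist force passes 120 N, or if a joint passes its speed limit or range.

## Working session

There is one attempt and no reset: what is moved stays moved. The work goes in short steps, Python scripts to look and compute and a tool call to move; the robot and the scene stay as the last step left them, time stands still between calls to the robot, and variables do not carry over. Pictures are saved under pics/ and viewed, at most 10 in all, crops included, and the job is handed in when it is done.

Besides the shell and the picture viewer there is one more tool, called after "Request:" as name(argument=value, ...) on one line, values as JSON. step_arm: Moves the arm, as the interface text tells. Its arguments: {"type":"object","properties":{"steps":{"type":"array","items":{"type":"array","items":{"type":"number"}}},"gripper":{"type":"number"},"force":{"type":"number"}},"required":["steps"]}

```bash
mkdir -p pics
cat > h.py <<'E'
import numpy as np, cv2
from cell import observe, cams, job
def ray(name,u,v,cal=None):
    c=cal or cams.get_calibration(name); f=192/np.tan(np.radians(c['fov_y'])/2)
    x,y=(u-c['cx']),(v-c['cy'])
    if name=='wrist':
        r=np.hypot(x,y)+1e-9; t=r/f; d=np.array([x/r*np.sin(t),-y/r*np.sin(t),-np.cos(t)])
    else: d=np.array([x/f,-y/f,-1.])
    M=np.linalg.inv(np.array(c['world_to_cam'])); return M[:3,3],M[:3,:3]@d
def onz(name,u,v,z,cal=None):
    o,d=ray(name,u,v,cal); return o+d*(z-o[2])/d[2]
def proj(name,p,cal=None):
    c=cal or cams.get_calibration(name); f=192/np.tan(np.radians(c['fov_y'])/2)
    q=(np.array(c['world_to_cam'])@np.append(p,1))[:3]; x,y,z=q[0],-q[1],-q[2]
    if name=='wrist':
        s=np.hypot(x,y)+1e-12; t=np.arctan2(s,z); return np.array([c['cx']+f*t*x/s,c['cy']+f*t*y/s])
    return np.array([c['cx']+f*x/z,c['cy']+f*y/z])
def snap(name,tag):
    im=cv2.cvtColor(cams.get_image(name),cv2.COLOR_RGB2BGR); cv2.imwrite(f'pics/{tag}.png',im); return im
E
python3 - <<'E'
from h import *
s=observe(); print(s['clock'],s['position'],s['ee_rot'])
a=snap('scene','scene0');b=snap('top','top0')
cv2.imwrite('pics/top0b.png',cv2.resize(b,(800,600),interpolation=cv2.INTER_CUBIC))
for n in('scene','top'):
    c=cams.get_calibration(n);print(n,c['fov_y'],c['cx'],c['cy'],np.linalg.inv(np.array(c['world_to_cam'])).round(3))
E
```

```text
0.0 [0.14413079 0.60756461 0.19146262] [-3.64997590e-01 -3.12027317e+00  2.45995431e-03]
scene 42.45656033778392 250.91764215801882 195.0766018131372 [[-0.339 -0.782  0.522  1.298]
 [ 0.941 -0.278  0.195  0.208]
 [-0.008  0.558  0.83   1.279]
 [ 0.     0.     0.     1.   ]]
top 44.42153538394791 254.94470126324148 193.18691626418962 [[ 0.011  0.998 -0.062  0.452]
 [-1.     0.011 -0.003 -0.068]
 [-0.002  0.062  0.998  1.518]
 [ 0.     0.     0.     1.   ]]
```

View pics/top0b.png

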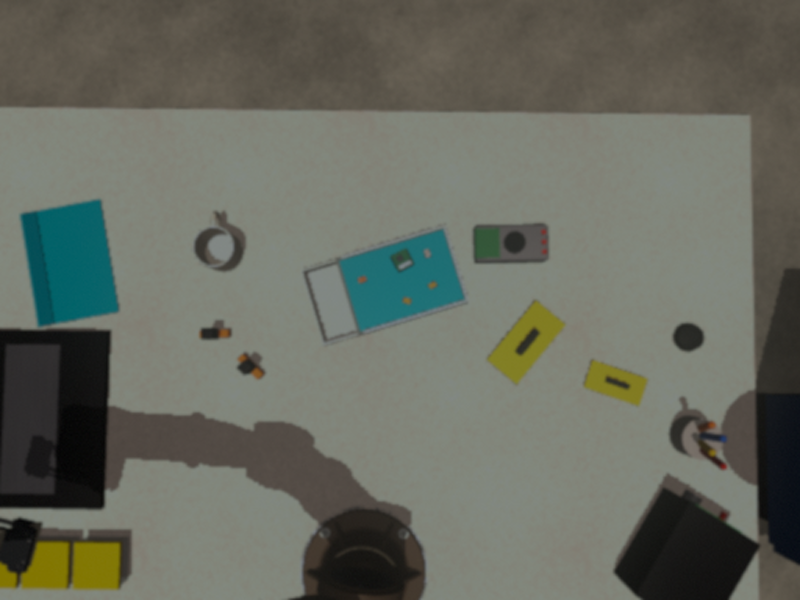

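View pics/scene0.png

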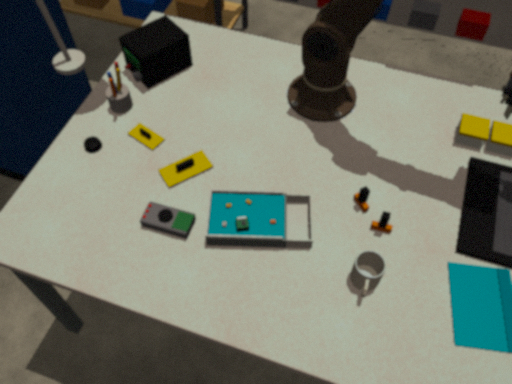

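The top view (800-px scale) shows the tray's centre at about (385,285) with the bin at its left end (332,302). There are four chips and the module at (402,260). The scrapers are at (215,332) and (250,365), the lids at (527,342) (large) and (616,382) (small), the mug at (218,247) and the meter at (511,243). The scene view agrees.

Run:
```python
from h import *
im=cv2.imread('pics/top0.png'); hsv=cv2.cvtColor(im,cv2.COLOR_BGR2HSV)
def rects(name,mask,z,lo):
    n=cv2.findContours(mask.astype(np.uint8),cv2.RETR_EXTERNAL,cv2.CHAIN_APPROX_NONE)[0]
    for c in n:
        if cv2.contourArea(c)<lo: continue
        P=np.array([onz('top',u,v,z)[:2]*1000 for u,v in c[:,0].astype(float)],np.float32)
        (x,y),(w,h),a=cv2.minAreaRect(P); print(name,c[:,0].mean(0).round(),'c',round(x),round(y),'sz',round(w),round(h),'a',round(a,1))
H,S,V=hsv[...,0],hsv[...,1],hsv[...,2]
rects('yellow',(H>20)&(H<35)&(S>120)&(V>60),.011,60)
rects('turq',(H>85)&(H<105)&(S>120)&(V>40),.045,500)
rects('orange',(H>5)&(H<20)&(S>120)&(V>50),.0125,3)
rects('white/brass on plate',(H>5)&(H<35)&(S>60)&(S<=200)&(V>50),.054,3)
for n,(u,v),z in [('mug',(220,247),.09),('meter',(511,243),.036),('scrH',(207,332),.082),('scr2',(245,363),.082)]: print(n,onz('top',u*.64,v*.64,z).round(3))
```

```text
yellow [  4. 369.] c -11 714 sz 53 35 a 2.5
yellow [ 47. 361.] c 10 590 sz 92 201 a 0.7
yellow [393. 245.] c 386 -507 sz 118 57 a 72.1
yellow [336. 218.] c 468 -325 sz 78 157 a 50.6
turq [257. 179.] c 589 -69 sz 145 217 a 17.5
turq [ 44. 168.] c 617 601 sz 230 162 a 11.4
orange [453. 272.] c 301 -693 sz 11 29 a 16.3
orange [164. 238.] c 399 223 sz 20 16 a 46.1
orange [155. 229.] c 427 253 sz 11 13 a 45.9
orange [143. 213.] c 478 293 sz 13 19 a 0.6
white/brass on plate [236. 382.] c -33 -14 sz 6 40 a 0.7
white/brass on plate [ 39. 363.] c 23 589 sz 96 237 a 0.7
white/brass on plate [264. 364.] c 24 -99 sz 36 120 a 88.9
white/brass on plate [200. 361.] c 28 96 sz 36 114 a 76.2
white/brass on plate [453. 288.] c 256 -676 sz 50 21 a 56.7
white/brass on plate [452. 273.] c 304 -675 sz 16 35 a 14.5
white/brass on plate [164. 238.] c 401 215 sz 24 20 a 46.1
white/brass on plate [393. 245.] c 388 -495 sz 119 61 a 71.5
white/brass on plate [155. 229.] c 427 244 sz 15 17 a 45.9
white/brass on plate [128. 214.] c 475 330 sz 9 6 a 1.6
white/brass on plate [143. 213.] c 479 283 sz 16 25 a 0.6
white/brass on plate [336. 219.] c 467 -318 sz 80 157 a 50.7
white/brass on plate [260. 192.] c 547 -80 sz 9 9 a 45.6
white/brass on plate [276. 182.] c 579 -131 sz 6 9 a 0.6
white/brass on plate [232. 178.] c 588 9 sz 7 10 a 27.3
mug [0.644 0.286 0.09 ]
meter [ 0.666 -0.292  0.036]
scrH [0.478 0.309 0.082]
scr2 [0.419 0.233 0.082]
```

Request:
step_arm(steps=[[18, -24, 15, 0, 0, 0], [18, -24, 15, 0, 0, 0], [18, -24, 15, 0, 0, 0], [18, -24, 15, 0, 0, -0.11], [18, -24, 15, 0, 0, -0.11], [18, -24, 15, 0, 0, -0.11], [18, -24, 15, 0, 0, -0.11], [18, -24, 15, 0, 0, -0.11], [18, -24, 10, 0, 0, -0.11], [18, -24, 10, 0, 0, -0.11], [18, -24, 10, 0, 0, -0.11], [18, -24, 10, 0, 0, -0.11], [18, -24, 10, 0, 0, -0.11], [18, -24, 10, 0, 0, -0.11], [18, -24, 0, 0, 0, -0.11], [18, -24, 0, 0, 0, 0], [18, -24, 0, 0, 0, 0], [18, -24, 0, 0, 0, 0], [0, 0, 0, 0, 0, 0], [0, 0, 0, 0, 0, 0]], gripper=1)

```text
clock: 1.77
position: [0.4688, 0.1744, 0.372]
ee_rot: [2.206, 2.237, -0.001]
force: [-0.7, 1.1, -0.3]
width: 1.001
gripper_force: 0.0
```

Run:
```python
from h import *
s=observe(); print(s['clock'],s['position'],s['ee_rot'],s['joints'])
c=cams.get_calibration('wrist');print(c)
import pickle;pickle.dump(c,open('w0.pkl','wb'))
b=snap('wrist','w0'); cv2.imwrite('pics/w0b.png',cv2.resize(b,(800,600),interpolation=cv2.INTER_CUBIC))
```

```text
1.7667 [0.46879877 0.17440127 0.37202008] [ 2.20578539e+00  2.23671811e+00 -8.94864121e-04] [-0.90435811  0.11834859  0.51182734  1.58446458 -0.05785489  1.45447544
 -0.37484911]
{'fov_y': 65.70646984690485, 'cx': 257.0564798156417, 'cy': 191.32938029024825, 'world_to_cam': array([[ 9.99900931e-01,  1.40757839e-02,  1.44004750e-05,
        -4.71029160e-01],
       [-1.35301218e-02,  9.61419844e-01, -2.74752287e-01,
        -7.81216886e-02],
       [-3.88119872e-03,  2.74724873e-01,  9.61515044e-01,
        -6.08949631e-01],
       [ 0.00000000e+00,  0.00000000e+00,  0.00000000e+00,
         1.00000000e+00]])}
```

View pics/w0b.png

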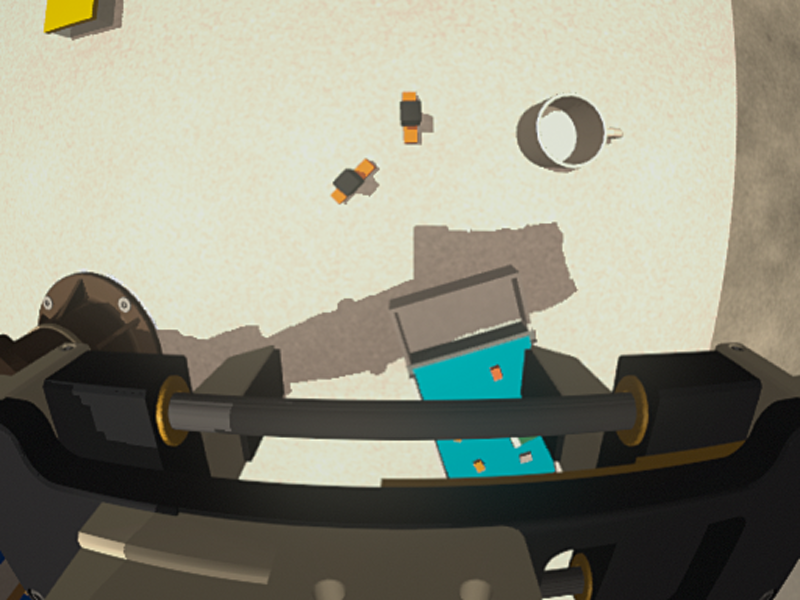

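The wrist view shows the target scraper standing at (410,113) with its blade's long side along the image columns, which is world y. The decoy is at (350,180), the mug at (563,132) and the bin at (460,310).

Run:
```python
from h import *; import pickle
c=pickle.load(open('w0.pkl','rb')); im=cv2.imread('pics/w0.png')[:150]; hsv=cv2.cvtColor(im,cv2.COLOR_BGR2HSV)
H,S,V=[hsv[...,i] for i in range(3)]
o=((H>5)&(H<20)&(S>150)&(V>90)); o[:,:245]=0; o[:,290:]=0
P=[]
ys,xs=np.nonzero(o)
P=np.array([onz('wrist',u,v,.025,c)[:2]*1000 for u,v in zip(xs,ys)],np.float32)
print(cv2.minAreaRect(P),len(P))
k=(V<90); k[:,:250]=0;k[:,275:]=0;k[:55]=0;k[90:]=0
for cc in cv2.findContours(k.astype(np.uint8),0,2)[0]:
    if cv2.contourArea(cc)>40:
        Q=np.array([onz('wrist',u,v,.082,c)[:2]*1000 for u,v in cc[:,0]],np.float32); print(cv2.minAreaRect(Q),cc[:,0].min(0),cc[:,0].max(0))
```

```text
((475.6239013671875, 311.408447265625), (13.063169479370117, 57.443260192871094), 2.9494383335113525) 128
((476.1698913574219, 308.0228576660156), (19.152305603027344, 24.694664001464844), 1.105241298675537) [257  65] [269  80]
```

Request:
step_arm(steps=[[1, 20, -25, 0, 0, 0.02], [1, 20, -30, 0, 0, 0], [1, 20, -30, 0, 0, 0], [1, 20, -30, 0, 0, 0], [1, 20, -30, 0, 0, 0], [1, 20, -30, 0, 0, 0], [1, 16, -30, 0, 0, 0], [0, 0, -25, 0, 0, 0], [0, 0, -10, 0, 0, 0], [0, 0, 0, 0, 0, 0], [0, 0, 0, 0, 0, 0]])

```text
clock: 2.73
position: [0.475, 0.3122, 0.1328]
ee_rot: [2.179, 2.263, -0.0]
force: [0.6, -0.9, 0.9]
width: 1.0
gripper_force: 0.0
```

Run:
```python
from h import *; import pickle
c=cams.get_calibration('wrist'); b=snap('wrist','w1'); cv2.imwrite('pics/w1b.png',b[100:384])
p=observe(); print(p['position'],p['ee_rot'],[proj('wrist',q,c).round() for q in ([.476,.310,.082],[.476,.28,.025])])
```

```text
[0.47578506 0.3124142  0.13368813] [2.17912352 2.26271387 0.0025688 ] [array([258., 200.]), array([257., 210.])]
```

View pics/w1b.png

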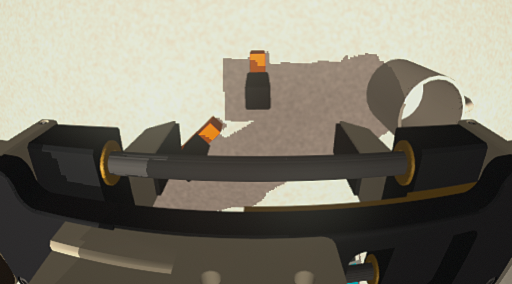

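The handle is centred at column 258 and its top face is near row 199 of the full picture, matching the prediction (258,200). I'm descending.

Request:
step_arm(steps=[[0, -2, -20, 0, 0, 0], [0, 0, -25, 0, 0, 0], [0, 0, -25, 0, 0, 0], [0, 0, -18, 0, 0, 0], [0, 0, -6, 0, 0, 0], [0, 0, 0, 0, 0, 0]])

```text
clock: 3.28
position: [0.4754, 0.31, 0.0385]
ee_rot: [-2.179, -2.263, 0.0]
force: [-0.7, 0.2, -0.1]
width: 0.999
gripper_force: 0.0
```

Request:
step_arm(steps=[[0, 0, 0, 0, 0, 0], [0, 0, 0, 0, 0, 0], [0, 0, 0, 0, 0, 0], [0, 0, 0, 0, 0, 0], [0, 0, 0, 0, 0, 0], [0, 0, 0, 0, 0, 0]], gripper=0, force=40)

```text
clock: 3.78
position: [0.4753, 0.3104, 0.0386]
ee_rot: [2.179, 2.263, 0.001]
force: [-0.6, 0.3, -0.3]
width: 0.616
gripper_force: 0.0
```

Request:
step_arm(steps=[[0, 0, 0, 0, 0, 0], [0, 0, 0, 0, 0, 0], [0, 0, 0, 0, 0, 0], [0, 0, 0, 0, 0, 0], [0, 0, 0, 0, 0, 0], [0, 0, 0, 0, 0, 0], [0, 0, 0, 0, 0, 0]])

```text
clock: 4.37
position: [0.4752, 0.3101, 0.0382]
ee_rot: [2.179, 2.263, -0.0]
force: [0.1, 0.6, 0.6]
width: 0.236
gripper_force: 40.0
```

Request:
step_arm(steps=[[0, 0, 25, 0, 0, 0], [0, 0, 30, 0, 0, 0], [0, 0, 30, 0, 0, 0], [0, -5, 30, 0, 0, 0], [-3, -24, 16, 0, 0, -0.1], [-3, -28, 16, 0, 0, -0.1], [-3, -28, 16, 0, 0, -0.1], [-3, -28, 16, 0, 0, -0.1], [-4, -28, 16, 0, 0, -0.1], [-4, -28, 16, 0, 0, -0.1], [-4, -28, 16, 0, 0, -0.1], [-4, -28, 16, 0, 0, -0.1], [-4, -28, 16, 0, 0, -0.1], [-4, -28, 16, 0, 0, -0.1], [-5, -28, 16, 0, 0, -0.1], [-5, -28, 16, 0, 0, -0.1], [-5, -28, 8, 0, 0, -0.1], [-4, -20, 0, 0, 0, 0], [0, 0, 0, 0, 0, 0], [0, 0, 0, 0, 0, 0]])

```text
clock: 6.03
position: [0.4197, -0.0759, 0.3533]
ee_rot: [-3.104, -0.479, -0.001]
force: [-0.4, 0.9, -1.4]
width: 0.234
gripper_force: 40.0
```

Run:
```python
from h import *; import pickle
s=observe(); print(s['clock'],s['position'],s['ee_rot'],s['joints'],s['width'])
c=cams.get_calibration('wrist');pickle.dump(c,open('w2.pkl','wb'))
b=snap('wrist','w2'); cv2.imwrite('pics/w2b.png',cv2.resize(b,(800,600),interpolation=cv2.INTER_CUBIC))
```

```text
6.0333 [ 0.41970966 -0.07586144  0.35325618] [-3.10376808e+00 -4.79140039e-01 -6.26813711e-04] [-0.80042709 -0.07264974  0.82230642  1.78297796  0.05279572  1.40811456
 -1.25245272] 0.23432662177425925
```

View pics/w2b.png

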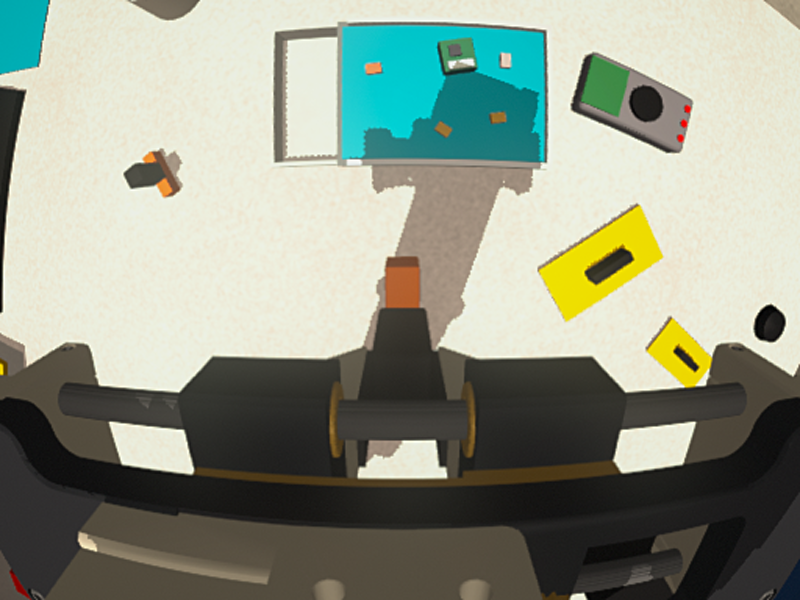

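The view shows the whole tray, with the bin to the left (275–340, 28–162). The chips are at (373,68), (443,129), (498,117) and (505,60, steel), and the module is at (458,55) between the steel chip and the bin. The large lid is at (600,262).

```bash
cat > m.py <<'E'
from h import *; import pickle
def W(c,pts,z): return np.array([onz('wrist',u,v,z,c)[:2]*1000 for u,v in pts],np.float32)
E
python3 - <<'E'
from m import *
c=pickle.load(open('w2.pkl','rb')); im=cv2.imread('pics/w2.png'); hsv=cv2.cvtColor(im,cv2.COLOR_BGR2HSV)
H,S,V=[hsv[...,i].astype(int) for i in range(3)]
def cont(m): return [k for k in cv2.findContours(m.astype(np.uint8),0,1)[0]]
t=(H>85)&(H<100)&(S>150)&(V>50); t[:,:200]=0
k=max(cont(t),key=cv2.contourArea); P=W(c,k[:,0],.045); r=cv2.minAreaRect(P); print('plate',r)
pl=cv2.fillPoly(np.zeros(t.shape,np.uint8),[k],1)
a=np.arctan2(*( lambda b:(b[1],b[0]))(max([r and (cv2.boxPoints(r)[i+1]-cv2.boxPoints(r)[i]) for i in range(3)],key=np.linalg.norm)))
a=a%np.pi; y=np.array([np.cos(a),np.sin(a)]); x=np.array([y[1],-y[0]]); O=np.array(r[0])+5*y
print('yaw y',np.degrees(a),'O',O)
pickle.dump((O,x,y),open('tray.pkl','wb'))
T=lambda p:np.array([(p-O)@x,(p-O)@y])
print('plate extents x',np.percentile((P-O)@x,[0,3,97,100]).round(),'y',np.percentile((P-O)@y,[0,3,97,100]).round())
for k2 in cont((pl>0)&~t):
    if cv2.contourArea(k2)<8: continue
    Q=W(c,k2[:,0],.052); q=cv2.minAreaRect(Q); print('blob',k2[:,0].mean(0).round(),'tray',T(np.array(q[0])).round(1),np.round(q[1]),round(q[2]-np.degrees(a)%90,1))
L=(H>22)&(H<35)&(S>150)&(V>100)
for k3 in cont(L):
    if cv2.contourArea(k3)<200: continue
    q=cv2.minAreaRect(W(c,k3[:,0],.011)); print('lid',np.round(q[0],1),np.round(q[1]),q[2], k3[:,0].mean(0))
# bin corners outside pixels by guess
for p in [(0,185),(80,185),(-80,185),(-80,105),(80,105)]:
    w=O+p[0]*x+p[1]*y; print(p,(proj('wrist',[w[0]/1e3,w[1]/1e3,.045],c)/.64).round())
E
```

```text
plate ((588.02685546875, -69.91194152832031), (147.86712646484375, 218.919677734375), 17.70287322998047)
yaw y 107.70287 O [586.50645053 -65.14871073]
plate extents x [-74. -73.  73.  74.] y [-114. -114.  104.  104.]
blob [283.  82.] tray [-43.6  -1.9] [17. 13.] 56.5
blob [318.  75.] tray [-28.7 -60.2] [13. 19.] 12.2
blob [238.  43.] tray [22.9 71.1] [14. 18.] 6.2
blob [323.  38.] tray [ 35.5 -69.6] [18. 12.] -0.9
blob [292.  35.] tray [ 37.7 -17.4] [39. 38.] 10.9
lid [ 385.  -505.4] [119.  58.] 72.2206802368164 [435.10416667 227.03125   ]
lid [ 466.4 -324.8] [ 80. 159.] 50.92625427246094 [384.60732984 167.90575916]
(0, 185) [269.  95.]
(80, 185) [270.  27.]
(-80, 185) [270. 167.]
(-80, 105) [342. 164.]
(80, 105) [342.  21.]
```

Request:
step_arm(steps=[[15, -3, -12, 0, 0, 0.112], [15, -3, -12, 0, 0, 0.112], [15, -3, -12, 0, 0, 0.112], [15, -3, -12, 0, 0, 0.112], [15, -3, -12, 0, 0, 0.112], [15, -3, -12, 0, 0, 0.112], [15, -3, -12, 0, 0, 0.112], [15, -3, -12, 0, 0, 0.112], [15, -3, -12, 0, 0, 0.112], [15, -3, -12, 0, 0, 0.112], [15, -3, -12, 0, 0, 0.112], [15, -3, -12, 0, 0, 0.112], [15, -3, -12, 0, 0, 0.112], [15, -3, -12, 0, 0, 0.112], [15, -2, -13, 0, 0, 0], [18, -1, -18, 0, 0, 0], [0, 0, 0, 0, 0, 0], [0, 0, 0, 0, 0, 0], [0, 0, 0, 0, 0, 0]])

```text
clock: 7.67
position: [0.6628, -0.1189, 0.1536]
ee_rot: [-1.855, -2.534, 0.001]
force: [1.2, -0.9, -1.2]
width: 0.235
gripper_force: 40.0
```

```bash
cat >> m.py <<'E'
def go(tx,ty,z=None,p=None):
    O,x,y=pickle.load(open('tray.pkl','rb')); s=observe(); p=s['position']*1000
    w=O+tx*x+ty*y; R=cv2.Rodrigues(np.array(s['ee_rot']))[0]
    print('now tray',((p[:2]-O)@x).round(1),((p[:2]-O)@y).round(1),'z',p[2].round(1),'delta',(w-p[:2]).round(1),(z-p[2]).round(1) if z else '','tool y deg',np.degrees(np.arctan2(R[1,1],R[0,1])).round(2),'tilt',R[:,2].round(4),'clk',s['clock'],s['width'])
E
python3 -c "
from m import *
go(56,-76,84.5); O,x,y=pickle.load(open('tray.pkl','rb')); print(x,y,np.degrees(np.arctan2(y[1],y[0])))
print(observe()['joints'].round(2))"
```

```text
now tray 56.3 -74.4 z 153.6 delta [ 0.1 -1.6] -69.1 tool y deg 17.59 tilt [-1.5e-03  2.0e-04 -1.0e+00] clk 7.6667 0.234942457259204
[0.9526462 0.304081 ] [-0.304081   0.9526462] 107.70287
[-0.25  0.59  0.57  1.52 -0.34  1.13  0.69]
```

Request:
step_arm(steps=[[0, -1.5, -25, 0, 0, 0], [0, 0, -25, 0, 0, 0], [0, 0, -12, 0, 0, 0], [0, 0, -5, 0, 0, 0], [0, 0, -2, 0, 0, 0], [0, 0, 0, 0, 0, 0]])

```text
clock: 8.17
position: [0.6636, -0.1213, 0.0861]
ee_rot: [1.856, 2.534, 0.001]
force: [-0.3, -0.3, -1.7]
width: 0.235
gripper_force: 40.0
```

Request:
step_arm(steps=[[-3.3, -1.1, 0, 0, 0, 0], [-6.7, -2.1, 0, 0, 0, 0], [-6.7, -2.1, 0, 0, 0, 0], [-6.7, -2.1, 0, 0, 0, 0], [-6.7, -2.1, 0, 0, 0, 0], [-6.7, -2.1, 0, 0, 0, 0], [-6.7, -2.1, 0, 0, 0, 0], [-6.7, -2.1, 0, 0, 0, 0], [-6.7, -2.1, 0, 0, 0, 0], [-5, -1.6, 0, 0, 0, 0], [-3, -1, 0, 0, 0, 0], [-2, -0.6, 0, 0, 0, 0], [0, 0, 0, 0, 0, 0]])

```text
clock: 9.25
position: [0.596, -0.1426, 0.0853]
ee_rot: [-1.857, -2.534, 0.0]
force: [-0.8, -0.2, -1.9]
width: 0.235
gripper_force: 40.0
```

```bash
python3 -c "
from m import *
go(-14,-76,150)"
```

```text
now tray -14.5 -76.7 z 85.3 delta [0.3 0.8] 64.7 tool y deg 17.51 tilt [-1.e-04  0.e+00 -1.e+00] clk 9.25 0.2348588950528033
```

Request:
step_arm(steps=[[0, 0, 15, 0, 0, 0], [0, 0, 25, 0, 0, 0], [0, 0, 25, 0, 0, 0], [-5, -5, 20, 0, 0, -0.112], [-5, -5, 20, 0, 0, -0.112], [-5, -5, 20, 0, 0, -0.112], [-5, -5, 20, 0, 0, -0.112], [-5, -5, 20, 0, 0, -0.112], [-5, -5, 10, 0, 0, -0.112], [-5, -5, 10, 0, 0, -0.112], [-5, -5, 10, 0, 0, -0.112], [-5, -5, 10, 0, 0, -0.112], [-5, -5, 10, 0, 0, -0.112], [-5, -5, 10, 0, 0, -0.112], [-5, -5, 10, 0, 0, -0.112], [-5, -5, 0, 0, 0, -0.112], [-5, -5, 0, 0, 0, -0.112], [0, 0, 0, 0, 0, 0]])

```text
clock: 10.75
position: [0.5256, -0.2135, 0.3205]
ee_rot: [3.105, 0.472, 0.0]
force: [0.7, 0.1, -1.1]
width: 0.231
gripper_force: 40.0
```

```bash
cat > chips.py <<'E'
from m import *
def chips(tag):
    O,x,y=pickle.load(open('tray.pkl','rb'))
    T=lambda p:np.array([(p-O)@x,(p-O)@y])
    im=snap('scene',tag); c=cams.get_calibration('scene')
    # warp plate area (z=.05) into a tray-aligned 3 px/mm picture: x right=-y... columns = y, rows = -x
    src=np.float32([proj('scene',np.append((O+a*x+b*y)/1e3,.050),c) for a,b in [(85,-125),(85,195),(-85,195),(-85,-125)]])
    dst=np.float32([[0,0],[640,0],[640,340],[0,340]])
    w=cv2.warpPerspective(im,cv2.getPerspectiveTransform(src,dst),(640,340),flags=cv2.INTER_CUBIC)
    cv2.imwrite(f'pics/{tag}w.png',w)   # tray y = col/2-125, x = 85-row/2
E
python3 -c "
from chips import *
go(-40,-101,150); chips('s1')
c=cams.get_calibration('wrist');pickle.dump(c,open('w3.pkl','wb'));b=snap('wrist','w3')
i=cv2.imread('pics/s1w.png'); cv2.imwrite('pics/mix.png',np.vstack([cv2.resize(i,(512,272)),b[:300]]))"
```

```text
now tray -103.1 -122.8 z 320.5 delta [53.5 40. ] -170.5 tool y deg -72.7 tilt [ 1.e-04 -7.e-04 -1.e+00] clk 10.75 0.23073454973283422
```

View pics/mix.png

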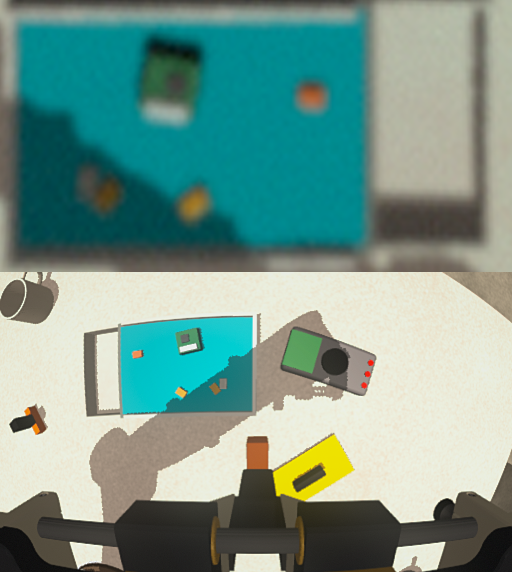

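The chips are now at tray (x,y) ≈ (-29,-70) steel, (-37,-59), (-42,-3) and (23,71). The module is undisturbed.

Request:
step_arm(steps=[[13, 10, -20, 0, 0, 0], [20, 15, -30, 0, 0, 0], [16, 12, -30, 0, 0, 0], [4.5, 3, -35, 0, 0, 0.006], [0, 0, -35, 0, 0, 0], [0, 0, -20, 0, 0, 0], [0, 0, 0, 0, 0, 0], [0, 0, 0, 0, 0, 0]])

```text
clock: 11.52
position: [0.5797, -0.1718, 0.1498]
ee_rot: [-3.101, -0.497, 0.003]
force: [0.4, 0.3, -1.0]
width: 0.234
gripper_force: 40.0
```

```bash
python3 -c "
from m import *
go(-40,-101,85)"
```

```text
now tray -38.9 -99.6 z 149.8 delta [-0.6 -1.7] -64.8 tool y deg -71.8 tilt [-1.9e-03  3.0e-04 -1.0e+00] clk 11.5167 0.23436682667084519
```

Request:
step_arm(steps=[[-0.6, -1.7, -25, 0, 0, -0.008], [0, 0, -25, 0, 0, 0], [0, 0, -10, 0, 0, 0], [0, 0, -5, 0, 0, 0], [0, 0, 0, 0, 0, 0], [-1.2, 3.8, 0, 0, 0, 0], [-2.4, 7.6, 0, 0, 0, 0], [-2.4, 7.6, 0, 0, 0, 0], [-2.4, 7.6, 0, 0, 0, 0], [-2.4, 7.6, 0, 0, 0, 0], [-2.4, 7.6, 0, 0, 0, 0], [-2.4, 7.6, 0, 0, 0, 0], [-2.4, 7.6, 0, 0, 0, 0], [-2.4, 7.6, 0, 0, 0, 0], [-2.4, 7.6, 0, 0, 0, 0], [-2.4, 7.6, 0, 0, 0, 0], [-2.4, 7.6, 0, 0, 0, 0]])

```text
clock: 12.93
position: [0.5513, -0.086, 0.0852]
ee_rot: [3.105, 0.48, -0.0]
force: [0.2, -0.1, -1.1]
width: 0.232
gripper_force: 40.0
```

```bash
python3 -c "
from m import *
go(-40,112,85)"
```

```text
now tray -39.9 -9.2 z 85.2 delta [-37.  115.4] -0.2 tool y deg -72.43 tilt [-1.e-04 -1.e-04 -1.e+00] clk 12.9333 0.2323707882985662
```

Request:
step_arm(steps=[[-2.4, 7.6, 0, 0, 0, 0], [-2.4, 7.6, 0, 0, 0, 0], [-2.4, 7.6, 0, 0, 0, 0], [-2.4, 7.6, 0, 0, 0, 0], [-2.4, 7.6, 0, 0, 0, 0], [-2.4, 7.6, 0, 0, 0, 0], [-2.4, 7.6, 0, 0, 0, 0], [-2.4, 7.6, 0, 0, 0, 0], [-2.4, 7.6, 0, 0, 0, 0], [-2.4, 7.6, 0, 0, 0, 0], [-2.4, 7.6, 0, 0, 0, 0], [-2.4, 7.6, 0, 0, 0, 0], [-2.4, 7.6, 0, 0, 0, 0], [-2.4, 7.6, 0, 0, 0, 0], [-2.4, 7.6, 0, 0, 0, 0], [-1, 3, 0, 0, 0, 0], [0, 0, 0, 0, 0, 0]])

```text
clock: 14.35
position: [0.5143, 0.0314, 0.0851]
ee_rot: [-3.104, -0.482, 0.001]
force: [0.4, -0.4, -1.1]
width: 0.232
gripper_force: 40.0
```

Request:
step_arm(steps=[[0, 0, 15, 0, 0, 0], [0, 0, 25, 0, 0, 0], [0, 0, 20, 0, 0, 0], [20, -5, 5, 0, 0, 0], [20, -12, 0, 0, 0, 0], [20, -14, 0, 0, 0, 0], [15, -12, 0, 0, 0, 0], [5, -5, 0, 0, 0, 0], [0, 0, 0, 0, 0, 0], [0, 0, 0, 0, 0, 0]])

```text
clock: 15.18
position: [0.594, -0.0181, 0.1499]
ee_rot: [-3.105, -0.478, 0.001]
force: [-1.1, 0.4, -1.2]
width: 0.232
gripper_force: 40.0
```

```bash
python3 -c "
from m import *
go(23,38,85)"
```

```text
now tray 21.4 42.5 z 149.9 delta [ 2.9 -3.8] -64.9 tool y deg -72.5 tilt [-9.e-04 -1.e-04 -1.e+00] clk 15.1833 0.23150482931237942
```

Request:
step_arm(steps=[[2.9, -3.8, -15, 0, 0, 0], [0, 0, -25, 0, 0, 0], [0, 0, -18, 0, 0, 0], [0, 0, -7, 0, 0, 0], [0, 0, 0, 0, 0, 0], [-1.2, 3.8, 0, 0, 0, 0], [-2.4, 7.6, 0, 0, 0, 0], [-2.4, 7.6, 0, 0, 0, 0], [-2.4, 7.6, 0, 0, 0, 0], [-2.4, 7.6, 0, 0, 0, 0], [-2.4, 7.6, 0, 0, 0, 0], [-2.4, 7.6, 0, 0, 0, 0], [-2.4, 7.6, 0, 0, 0, 0], [-2.4, 7.6, 0, 0, 0, 0], [-2.4, 7.6, 0, 0, 0, 0], [-1, 3, 0, 0, 0, 0], [0, 0, 0, 0, 0, 0]])

```text
clock: 16.6
position: [0.5734, 0.0549, 0.0851]
ee_rot: [-3.104, -0.482, 0.001]
force: [0.1, 0.1, -1.4]
width: 0.236
gripper_force: 40.0
```

Request:
step_arm(steps=[[0, 0, 15, 0, 0, 0], [0, 0, 25, 0, 0, 0], [-10, -5, 25, 0, 0, 0], [-20, -5, 25, 0, 0, 0], [-25, -5, 25, 0, 0, 0], [-25, -5, 25, 0, 0, 0], [-25, -5, 25, 0, 0, 0], [-25, -5, 25, 0, 0, 0], [-15, -5, 25, 0, 0, 0], [0, 0, 20, 0, 0, 0], [0, 0, 0, 0, 0, 0], [0, 0, 0, 0, 0, 0]])

```text
clock: 17.6
position: [0.4362, 0.0232, 0.3112]
ee_rot: [-3.099, -0.483, -0.0]
force: [0.3, -0.2, -1.7]
width: 0.233
gripper_force: 40.0
```

```bash
python3 -c "
from chips import *
go(0,0,300); chips('s2')
c=cams.get_calibration('wrist');pickle.dump(c,open('w4.pkl','wb'));b=snap('wrist','w4')
i=cv2.imread('pics/s2w.png'); cv2.imwrite('pics/mix2.png',np.vstack([cv2.resize(i,(512,272)),b[:300]]))"
```

```text
now tray -116.4 129.9 z 311.2 delta [150.4 -88.3] -11.2 tool y deg -72.28 tilt [-5.0e-04  4.9e-03 -1.0e+00] clk 17.6 0.2327516564154467
```

View pics/mix2.png

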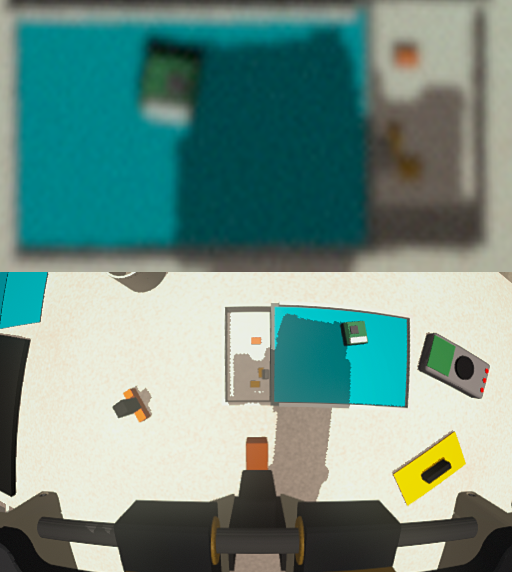

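The plate holds no chips any more; copper, brass and steel lie in the bin around (256,341)–(255,384) of the mix, and the module is untouched. Next I stand the scraper on clear bench.

Request:
step_arm(steps=[[-6, 11, -20, 0, 0, 0], [-6, 11, -30, 0, 0, 0], [-6, 11, -30, 0, 0, 0], [-6, 11, -30, 0, 0, 0], [-6, 11, -30, 0, 0, 0], [-6, 12, -30, 0, 0, 0], [0, 0, -30, 0, 0, 0], [0, 0, -30, 0, 0, 0], [0, 0, -20, 0, 0, 0], [0, 0, -10, 0, 0, 0], [0, 0, 0, 0, 0, 0], [0, 0, 0, 0, 0, 0]])

```text
clock: 18.7
position: [0.399, 0.0879, 0.0496]
ee_rot: [3.103, 0.478, -0.008]
force: [0.4, -0.2, -1.2]
width: 0.233
gripper_force: 40.0
```

Run:
```python
from m import *
go(0,0,38.5)
O,x,y=pickle.load(open('tray.pkl','rb')); c=pickle.load(open('w4.pkl','rb'))
for p in [(80,185),(-80,185),(80,105),(-80,105)]:
    print(p,proj('wrist',np.append((O+p[0]*x+p[1]*y)/1e3,.045),c).round(1))
im=cv2.imread('pics/w4.png'); g=cv2.cvtColor(im,cv2.COLOR_BGR2GRAY)
for v in (45,60,75): print(v,g[v,218:282].tolist())
for u in (240,255): print(u,g[25:45,u].tolist(),g[120:140,u].tolist())
```

```text
now tray -132.1 202.8 z 49.6 delta [ 187.5 -153.1] -11.1 tool y deg -72.48 tilt [-0.0046 -0.003  -1.    ] clk 18.7 0.2326674922652565
(80, 185) [221.6  31.3]
(-80, 185) [222.  132.9]
(80, 105) [274.2  30.7]
(-80, 105) [274.  132.7]
45 [236, 236, 236, 236, 238, 241, 228, 128, 100, 132, 156, 163, 220, 240, 238, 237, 236, 236, 236, 236, 236, 236, 237, 237, 237, 237, 236, 237, 237, 236, 236, 236, 236, 236, 236, 236, 236, 236, 236, 235, 235, 236, 236, 236, 235, 236, 235, 236, 235, 237, 240, 211, 121, 140, 160, 163, 160, 154, 148, 148, 148, 148, 146, 149]
60 [235, 235, 236, 237, 238, 243, 220, 110, 101, 129, 159, 157, 207, 239, 237, 237, 237, 237, 237, 237, 237, 237, 237, 237, 237, 237, 237, 237, 237, 237, 236, 237, 237, 237, 236, 236, 236, 235, 236, 236, 236, 236, 236, 236, 237, 236, 236, 235, 236, 237, 241, 225, 122, 141, 161, 161, 164, 157, 152, 151, 105, 98, 100, 100]
75 [237, 236, 235, 235, 239, 242, 212, 122, 101, 141, 156, 159, 210, 240, 238, 237, 237, 237, 237, 237, 237, 237, 237, 236, 237, 237, 237, 237, 237, 236, 236, 237, 237, 237, 237, 236, 237, 237, 237, 237, 237, 236, 236, 236, 236, 236, 237, 239, 239, 240, 194, 179, 89, 140, 161, 163, 169, 140, 100, 99, 100, 101, 100, 99]
240 [234, 231, 232, 233, 234, 235, 236, 238, 241, 183, 111, 112, 114, 112, 123, 216, 242, 238, 236, 236] [154, 155, 154, 154, 154, 156, 157, 155, 125, 110, 144, 157, 194, 239, 236, 234, 232, 231, 231, 230]
255 [235, 234, 232, 232, 235, 235, 236, 238, 238, 164, 108, 108, 108, 107, 137, 229, 240, 237, 236, 236] [176, 155, 155, 153, 153, 154, 155, 151, 120, 107, 143, 197, 240, 235, 233, 234, 234, 233, 234, 234]
```

Request:
step_arm(steps=[[0, 0, -6, 0, 0, 0], [0, 0, -3, 0, 0, 0], [0, 0, -1.5, 0, 0, 0], [0, 0, 0, 0, 0, 0], [0, 0, 0, 0, 0, 0]])

```text
clock: 19.12
position: [0.3998, 0.0901, 0.0405]
ee_rot: [-3.103, -0.483, 0.002]
force: [-0.7, -0.6, -0.7]
width: 0.235
gripper_force: 40.0
```

Request:
step_arm(steps=[[0, 0, -1, 0, 0, 0], [0, 0, -1, 0, 0, 0], [0, 0, 0, 0, 0, 0], [0, 0, 0, 0, 0, 0]])

```text
clock: 19.45
position: [0.3997, 0.0899, 0.0383]
ee_rot: [-3.103, -0.482, 0.003]
force: [-0.6, -0.6, -1.2]
width: 0.239
gripper_force: 40.0
```

Request:
step_arm(steps=[[0, 0, 0, 0, 0, 0], [0, 0, 0, 0, 0, 0], [0, 0, 0, 0, 0, 0], [0, 0, 0, 0, 0, 0], [0, 0, 0, 0, 0, 0], [0, 0, 0, 0, 0, 0]], gripper=0.8)

```text
clock: 19.95
position: [0.3997, 0.0899, 0.0383]
ee_rot: [-3.103, -0.482, 0.003]
force: [-0.2, 0.1, 0.2]
width: 0.623
gripper_force: 0.0
```

Run:
```python
from m import *
O,x,y=pickle.load(open('tray.pkl','rb')); print('bin',O+145*y)
# lid bar in w2 and w4
for t in('w2','w4'):
    c=pickle.load(open(t+'.pkl','rb')); im=cv2.imread(f'pics/{t}.png'); hsv=cv2.cvtColor(im,cv2.COLOR_BGR2HSV)
    H,S,V=[hsv[...,i].astype(int) for i in range(3)]
    L=((H>22)&(H<35)&(S>150)&(V>100)).astype(np.uint8)
    for k in cv2.findContours(L,0,1)[0]:
        if cv2.contourArea(k)<600: continue
        q=cv2.minAreaRect(W(c,k[:,0],.011)); print(t,'lid',np.round(q[0],1),np.round(q[1]),q[2])
        f=cv2.fillPoly(np.zeros_like(L),[k],1)&(1-L)
        b=max(cv2.findContours(f,0,1)[0],key=cv2.contourArea); Q=W(c,b[:,0],.039); print(' bar@39',cv2.minAreaRect(Q),'@11',cv2.minAreaRect(W(c,b[:,0],.011)))
```

```text
bin [542.41470706  72.98498678]
w2 lid [ 385.  -505.4] [119.  58.] 72.2206802368164
 bar@39 ((389.39288330078125, -491.50848388671875), (55.72010803222656, 10.635591506958008), 71.41120147705078) @11 ((383.8467102050781, -515.7520751953125), (58.80097198486328, 11.223669052124023), 71.41120147705078)
w2 lid [ 466.4 -324.8] [ 80. 159.] 50.92625427246094
 bar@39 ((467.7703552246094, -318.03631591796875), (24.404661178588867, 63.030494689941406), 49.687355041503906) @11 ((466.5578308105469, -332.6882629394531), (25.754064559936523, 66.51556396484375), 49.68735885620117)
w4 lid [ 466.5 -324.4] [ 80. 159.] 50.555503845214844
 bar@39 ((468.7072448730469, -314.7991638183594), (29.783716201782227, 66.4592514038086), 51.01372528076172) @11 ((466.455078125, -336.57843017578125), (31.58327293395996, 70.47474670410156), 51.01371383666992)
```

Request:
step_arm(steps=[[0, 0, 15, 0, 0, 0], [0, 0, 25, 0, 0, 0], [0, 0, 30, 0, 0, 0], [0, -5, 30, 0, 0, 0], [4, -20, 15, 0, 0, -0.06], [5, -30, 0, 0, 0, -0.08], [5, -30, 0, 0, 0, -0.08], [5, -30, 0, 0, 0, -0.08], [5, -30, 0, 0, 0, -0.08], [5, -30, 0, 0, 0, -0.08], [5, -30, 0, 0, 0, -0.08], [5, -30, 0, 0, 0, -0.08], [5, -30, 0, 0, 0, -0.08], [5, -30, 0, 0, 0, -0.08], [5, -30, 0, 0, 0, -0.08], [5, -30, 0, 0, 0, -0.08], [5, -30, 0, 0, 0, -0.05], [5, -28, 0, 0, 0, 0], [0, 0, 0, 0, 0, 0], [0, 0, 0, 0, 0, 0]], gripper=0.7)

```text
clock: 21.62
position: [0.4678, -0.3251, 0.1531]
ee_rot: [-2.959, 1.054, 0.002]
force: [-0.5, 0.9, -0.1]
width: 0.701
gripper_force: 0.0
```

Run:
```python
from m import *
go(0,0,14); s=observe(); print(s['position'],s['joints'].round(2))
c=cams.get_calibration('wrist');b=snap('wrist','w5');pickle.dump(c,open('w5.pkl','wb')); L=np.array([466.5,-324.6])
a=np.radians(140.7);ex=np.array([np.cos(a),np.sin(a)]);ey=np.array([-ex[1],ex[0]])
for p,z in [((80,40),.011),((80,-40),.011),((-80,40),.011),((-80,-40),.011),((30,7),.039),((30,-7),.039),((-30,7),.039),((-30,-7),.039)]:
    q=proj('wrist',np.append((L+p[0]*ex+p[1]*ey)/1e3,z),c); cv2.circle(b,tuple(int(v) for v in q.round()),2,(0,0,255),-1)
cv2.imwrite('pics/w5b.png',b)
```

```text
now tray -192.1 -211.5 z 153.1 delta [118.7 259.9] -139.1 tool y deg -129.23 tilt [-0.0011  0.0012 -1.    ] clk 21.6167 0.7007746839511486
[ 0.46781862 -0.32508308  0.15306055] [-0.22  0.59  1.13  1.82 -0.59  1.13 -1.13]
```

View pics/w5b.png

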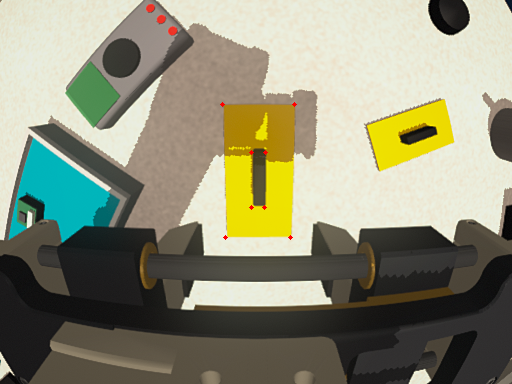

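The predicted flange corners (222,104), (295,104), (225,237) and (291,237) fall on the lid's corners, so the lid's pose is confirmed. I'm descending to grip the bar.

Request:
step_arm(steps=[[-1.3, 0.5, -25, 0, 0, 0], [0, 0, -35, 0, 0, 0], [0, 0, -35, 0, 0, 0], [0, 0, -25, 0, 0, 0], [0, 0, -13, 0, 0, 0], [0, 0, -5, 0, 0, 0], [0, 0, 0, 0, 0, 0], [0, 0, 0, 0, 0, 0]])

```text
clock: 22.33
position: [0.4681, -0.3228, 0.0164]
ee_rot: [-2.96, 1.049, -0.0]
force: [-0.0, -0.5, -0.3]
width: 0.7
gripper_force: 0.0
```

Request:
step_arm(steps=[[0, 0, 0, 0, 0, 0], [0, 0, 0, 0, 0, 0], [0, 0, 0, 0, 0, 0], [0, 0, 0, 0, 0, 0], [0, 0, 0, 0, 0, 0], [0, 0, 0, 0, 0, 0], [0, 0, 0, 0, 0, 0], [0, 0, 0, 0, 0, 0], [0, 0, 0, 0, 0, 0], [0, 0, 0, 0, 0, 0]], gripper=0)

```text
clock: 23.17
position: [0.4673, -0.3226, 0.0152]
ee_rot: [-2.959, 1.05, 0.002]
force: [0.0, 0.3, -0.2]
width: 0.03
gripper_force: 0.0
```

```bash
python3 -c "
from m import *
go(0,145,200); s=observe(); print(s['position'],s['width'],s['gripper_force'])"
```

```text
now tray -191.8 -209.0 z 15.2 delta [ 75.1 395.6] 184.8 tool y deg -129.06 tilt [-5.0e-04  2.2e-03 -1.0e+00] clk 23.1667 0.029571785533417244
[ 0.46731216 -0.32261826  0.01517908] 0.029571785533417244 0.0
```

The fingers shut to 3 mm without any force, so the bar was not caught. I need to look.

Run:
```python
from m import *
c=cams.get_calibration('wrist');b=snap('wrist','w6'); pickle.dump(c,open('w6.pkl','wb'))
a=snap('scene','s6')
L=np.array([466.5,-324.6]); q=proj('scene',np.append(L/1e3,.02)); print(q, proj('wrist',np.append(L/1e3,.039),c),proj('wrist',observe()['position'],c))
u,v=int(q[0]),int(q[1]); cr=a[max(0,v-45):v+45,u-64:u+64]
cv2.imwrite('pics/w6b.png',np.vstack([b,cv2.resize(cr,(512,216*512//512*cr.shape[0]//90))])[:600])
```

```text
[185.5738625 164.9866993] [260.98857488 230.00659682] [257.59999798 217.16262187]
```

View pics/w6b.png

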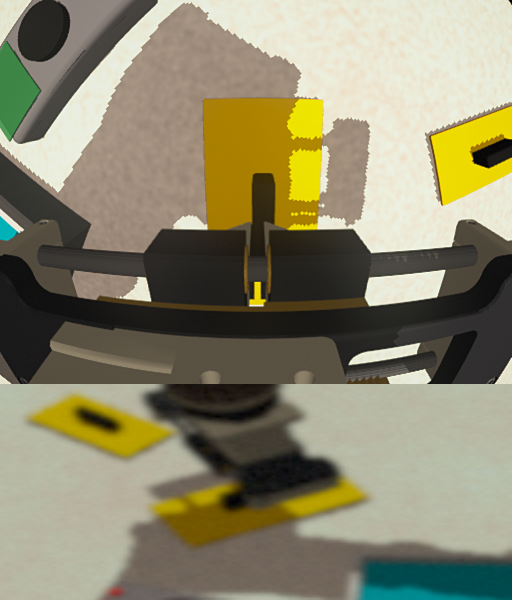

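Request:
step_arm(steps=[[0, 0, 0, 0, 0, 0], [0, 0, 0, 0, 0, 0], [0, 0, 0, 0, 0, 0], [0, 0, 0, 0, 0, 0]])

```text
clock: 23.6
position: [0.4674, -0.3226, 0.0152]
ee_rot: [-2.959, 1.049, 0.002]
force: [-0.6, 0.6, -0.4]
width: 0.003
gripper_force: 0.0
```

Run:
```python
from m import *
L=np.array([466.5,-324.6]); a=np.radians(140.7);ex=np.array([np.cos(a),np.sin(a)]);ey=np.array([-ex[1],ex[0]])
for t in ('w5','w6'):
    c=pickle.load(open(t+'.pkl','rb')); print(t)
    for p,z in [((80,40),.011),((80,-40),.011),((-80,40),.011),((30,7),.039),((30,-7),.039),((-30,7),.039),((30,7),.011),((30,-7),.011)]:
        for sg in (1,-1): print(p,z,sg,proj('wrist',np.append((L+sg*p[0]*ex+sg*p[1]*ey)/1e3,z),c).round(0),end=' ')
        print()
    im=cv2.imread(f'pics/{t}.png'); g=cv2.cvtColor(im,cv2.COLOR_BGR2HSV)[...,2]
    for v in ((150,160,180,200,206) if t=='w5' else (172,180,200,215,222)): 
        d=np.nonzero(g[v,240:290]<75)[0]+240; print('dark',v,d.min() if len(d) else None,d.max() if len(d) else None)
print(proj('wrist',[.4673,-.3226,.0152],pickle.load(open('w6.pkl','rb'))))
```

```text
w5
(80, 40) 0.011 1 [290. 237.] (80, 40) 0.011 -1 [222. 104.] 
(80, -40) 0.011 1 [225. 237.] (80, -40) 0.011 -1 [294. 104.] 
(-80, 40) 0.011 1 [294. 104.] (-80, 40) 0.011 -1 [225. 237.] 
(30, 7) 0.039 1 [264. 207.] (30, 7) 0.039 -1 [251. 152.] 
(30, -7) 0.039 1 [251. 207.] (30, -7) 0.039 -1 [265. 152.] 
(-30, 7) 0.039 1 [265. 152.] (-30, 7) 0.039 -1 [251. 207.] 
(30, 7) 0.011 1 [264. 199.] (30, 7) 0.011 -1 [252. 148.] 
(30, -7) 0.011 1 [252. 199.] (30, -7) 0.011 -1 [264. 148.] 
dark 150 254 264
dark 160 254 264
dark 180 None None
dark 200 None None
dark 206 None None
w6
(80, 40) 0.011 1 [308. 304.] (80, 40) 0.011 -1 [200.  98.] 
(80, -40) 0.011 1 [211. 304.] (80, -40) 0.011 -1 [322.  99.] 
(-80, 40) 0.011 1 [322.  99.] (-80, 40) 0.011 -1 [211. 304.] 
(30, 7) 0.039 1 [271. 272.] (30, 7) 0.039 -1 [249. 183.] 
(30, -7) 0.039 1 [250. 272.] (30, -7) 0.039 -1 [273. 183.] 
(-30, 7) 0.039 1 [273. 183.] (-30, 7) 0.039 -1 [250. 272.] 
(30, 7) 0.011 1 [270. 252.] (30, 7) 0.011 -1 [251. 172.] 
(30, -7) 0.011 1 [251. 252.] (30, -7) 0.011 -1 [271. 172.] 
dark 172 None None
dark 180 253 273
dark 200 252 274
dark 215 253 273
dark 222 253 273
[257.61309933 217.181447  ]
```

Request:
step_arm(steps=[[0, 0, 10, 0, 0, 0], [0, 0, 15, 0, 0, 0], [0, 0, 15, 0, 0, 0], [0, 0, 0, 0, 0, 0], [0, 0, 0, 0, 0, 0]])

```text
clock: 24.02
position: [0.4679, -0.323, 0.0562]
ee_rot: [-2.959, 1.049, -0.001]
force: [-0.3, 1.0, -0.4]
width: 0.002
gripper_force: 0.0
```

Run:
```python
from m import *
s=observe();print(s['position'],s['width'],s['gripper_force'],s['force'])
c6=pickle.load(open('w6.pkl','rb')); print('tcp axis @39',proj('wrist',[.4673,-.3226,.039],c6))
c=cams.get_calibration('wrist');b=snap('wrist','w7');pickle.dump(c,open('w7.pkl','wb'))
for t,cc,im in(('w6',c6,cv2.imread('pics/w6.png')),('w7',c,b)):
    h=cv2.cvtColor(im,cv2.COLOR_BGR2HSV);L=((h[...,0]>20)&(h[...,0]<36)&(h[...,1]>150)&(h[...,2]>80)); L[:,:190]=0;L[:,345:]=0
    for v in (110,130,150,165):
        u=np.nonzero(L[v])[0]; p=[onz('wrist',k,v,.011,cc)*1e3 for k in (u.min()-.5,u.max()+.5)] if len(u) else None
        if p: print(t,v,u.min(),u.max(),'width mm',np.linalg.norm(p[0]-p[1]).round(1),'mid',((p[0]+p[1])/2)[:2].round(1))
    r=np.nonzero(L[:,230])[0]; print('top row',r.min(), onz('wrist',230,r.min()-.5,.011,cc).round(4))
    g=h[...,2]; s_=h[...,1]
    print([ (v,[int(x) for x in np.nonzero((g[v,235:295]<90))[0][[0,-1]]+235]) if (g[v,235:295]<90).any() else (v,) for v in range(140,240,8)])
```

```text
[ 0.46792925 -0.32296649  0.05623846] 0.002016382602321053 0.0 [-0.33866613  1.03179729 -0.41370101]
tcp axis @39 [257.6401311 230.9575299]
w6 110 204 322 width mm 78.6 mid [ 521.9 -371.5]
w6 130 204 321 width mm 78.5 mid [ 511.6 -362.8]
w6 150 205 321 width mm 78.7 mid [ 500.9 -354.6]
w6 165 205 320 width mm 78.8 mid [ 493.1 -347.9]
top row 99 [ 0.5409 -0.3592  0.011 ]
[(140,), (148,), (156,), (164,), (172,), (180, [253, 273]), (188, [252, 274]), (196, [252, 274]), (204, [252, 274]), (212, [252, 274]), (220, [252, 273]), (228, [250, 264]), (236, [235, 294])]
w7 110 213 311 width mm 78.8 mid [ 522.4 -371.7]
w7 130 213 310 width mm 78.6 mid [ 510.1 -361.2]
w7 150 214 310 width mm 78.6 mid [ 497.1 -351.3]
w7 165 214 309 width mm 78.6 mid [ 487.7 -343.2]
top row 101 [ 0.5439 -0.3565  0.011 ]
[(140,), (148,), (156,), (164, [255, 269]), (172, [254, 271]), (180, [254, 271]), (188, [254, 271]), (196, [254, 271]), (204, [254, 270]), (212, [254, 270]), (220, [254, 270]), (228, [253, 262]), (236, [235, 294])]
```

Run:
```python
from m import *
# scraper as held in w2/w4: TCP pose, blade end (+30 toward camera), bottom 38.3 below TCP
for t,P,a in (('w2',[.41971,-.07586,.35326],-72.45),('w4',[.4362,.0232,.3112],-72.28)):
    c=pickle.load(open(t+'.pkl','rb')); P=np.array(P); a=np.radians(a)
    ty=np.array([np.cos(a),np.sin(a),0]); out=np.array([-ty[1],ty[0],0]) # camera side
    M=np.linalg.inv(c['world_to_cam']); print(t,'cam rel: out',((M[:3,3]-P)@out).round(4),'ty',((M[:3,3]-P)@ty).round(4),'z',(M[2,3]-P[2]).round(4))
    for n,o,z in (('end bottom',.03,-.0383),('end top',.03,-.0133),('handle blade joint',.011,-.0133),('handle top',.011,.0437)):
        print(n,proj('wrist',P+o*out+[0,0,z]+.008*ty,c).round(1),proj('wrist',P+o*out+[0,0,z]-.008*ty,c).round(1))
    im=cv2.imread(f'pics/{t}.png'); h=cv2.cvtColor(im,cv2.COLOR_BGR2HSV); o=(h[...,0]<18)&(h[...,1]>130)&(h[...,2]>50); o[:,:235]=0;o[:,280:]=0;o[:140]=0;o[240:]=0
    for v in range(155,215,4):
        u=np.nonzero(o[v])[0]; 
        if len(u): print(v,u.min(),u.max(),h[v,257])
```

```text
w2 cam rel: out 0.0736 ty -0.0006 z 0.1921
end bottom [268.1 164.8] [247.8 164.8]
end top [269.4 171.4] [246.7 171.4]
handle blade joint [269.1 197.1] [246.9 197.1]
handle top [273.1 227.8] [243.5 227.8]
167 248 266 [ 11 134 116]
171 247 267 [ 11 181 173]
175 247 267 [ 11 185 181]
179 247 267 [ 11 186 181]
183 247 267 [ 11 187 181]
187 247 267 [ 12 189 179]
191 247 267 [ 11 189 179]
195 247 267 [ 11 193 182]
w4 cam rel: out 0.0733 ty -0.0002 z 0.1912
end bottom [268.1 164.1] [247.7 164.1]
end top [269.3 170.7] [246.6 170.7]
handle blade joint [269.1 196.6] [246.8 196.6]
handle top [272.9 227.4] [243.1 227.4]
167 248 265 [ 11 137 115]
171 247 266 [ 10 171 158]
175 246 267 [ 11 183 183]
179 246 267 [ 11 183 180]
183 246 267 [ 11 185 181]
187 246 267 [ 11 187 180]
191 247 266 [ 11 187 180]
195 247 267 [ 11 191 179]
```

Run:
```python
import cv2,numpy as np
cr=[cv2.resize(cv2.convertScaleAbs(cv2.imread(f'pics/{t}.png')[165:315,195:325],alpha=1.6,beta=25),(390,450),interpolation=cv2.INTER_CUBIC) for t in('w6','w7')]
cv2.imwrite('pics/fin.png',np.hstack(cr))
```

```text
(no output)
```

View pics/fin.png

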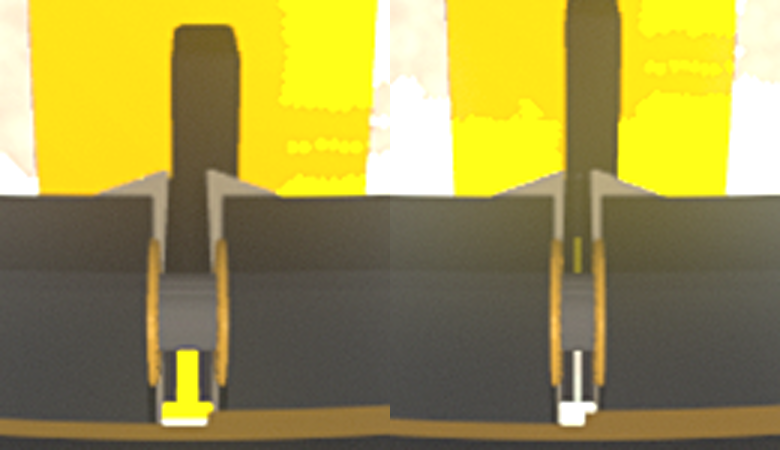

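The zoomed crop shows the finger tips ending near row 222 with the bar running on beneath them. That suggests the fingers closed above the bar. I'll reopen, correct sideways and descend with care while watching the force.

Request:
step_arm(steps=[[-2, -2.4, 0, 0, 0, 0], [0, 0, 0, 0, 0, 0], [0, 0, 0, 0, 0, 0], [0, 0, 0, 0, 0, 0], [0, 0, 0, 0, 0, 0], [0, 0, 0, 0, 0, 0], [0, 0, -15, 0, 0, 0], [0, 0, -15, 0, 0, 0], [0, 0, -8, 0, 0, 0], [0, 0, -2, 0, 0, 0], [0, 0, -2, 0, 0, 0], [0, 0, -1, 0, 0, 0], [0, 0, 0, 0, 0, 0]], gripper=0.5)

```text
clock: 25.15
position: [0.4655, -0.3253, 0.0126]
ee_rot: [-2.959, 1.05, 0.001]
force: [-0.7, -0.6, -0.2]
width: 0.499
gripper_force: 0.0
```

Request:
step_arm(steps=[[0, 0, -1, 0, 0, 0], [0, 0, -1, 0, 0, 0], [0, 0, -1, 0, 0, 0], [0, 0, -1, 0, 0, 0], [0, 0, 0, 0, 0, 0]])

```text
clock: 25.57
position: [0.4653, -0.3249, 0.0081]
ee_rot: [-2.959, 1.049, 0.002]
force: [0.1, -0.1, -0.2]
width: 0.498
gripper_force: 0.0
```

No contact at 8 mm, which is below the flange top, so the real tips sit higher than the reported TCP. I'm going lower in guarded steps.

Request:
step_arm(steps=[[0, 0, -2, 0, 0, 0], [0, 0, -2, 0, 0, 0], [0, 0, -2, 0, 0, 0], [0, 0, -2, 0, 0, 0], [0, 0, -2, 0, 0, 0], [0, 0, 0, 0, 0, 0]])

```text
clock: 26.07
position: [0.4651, -0.3248, -0.0022]
ee_rot: [-2.959, 1.05, 0.003]
force: [0.6, 1.0, 0.1]
width: 0.499
gripper_force: 0.0
```

Request:
step_arm(steps=[[0, 0, -2, 0, 0, 0], [0, 0, -2, 0, 0, 0], [0, 0, -2, 0, 0, 0], [0, 0, -1, 0, 0, 0], [0, 0, 0, 0, 0, 0]])

```text
clock: 26.48
position: [0.4653, -0.3249, -0.009]
ee_rot: [-2.959, 1.049, 0.002]
force: [0.5, 0.6, 0.6]
width: 0.5
gripper_force: 0.0
```

Request:
step_arm(steps=[[0, 0, -2, 0, 0, 0], [0, 0, -2, 0, 0, 0], [0, 0, -1.5, 0, 0, 0], [0, 0, 0, 0, 0, 0]])

```text
clock: 26.82
position: [0.4652, -0.3249, -0.0146]
ee_rot: [-2.959, 1.049, 0.002]
force: [-0.3, 0.4, -0.3]
width: 0.5
gripper_force: 0.0
```

Request:
step_arm(steps=[[0, 0, 0, 0, 0, 0], [0, 0, 0, 0, 0, 0], [0, 0, 0, 0, 0, 0], [0, 0, 0, 0, 0, 0], [0, 0, 0, 0, 0, 0], [0, 0, 0, 0, 0, 0], [0, 0, 0, 0, 0, 0], [0, 0, 0, 0, 0, 0]], gripper=0)

```text
clock: 27.48
position: [0.4654, -0.325, -0.0142]
ee_rot: [-2.959, 1.05, 0.002]
force: [0.3, 0.1, 0.1]
width: 0.151
gripper_force: 40.0
```

The bar is gripped at 13.9 mm. With the lid on the bench the reported TCP z is -14.4 mm, so the seated lid needs a TCP z of about 24.6 mm.

Request:
step_arm(steps=[[0, 0, 8, 0, 0, 0], [0, 0, 18, 0, 0, 0], [0, 0, 28, 0, 0, 0], [0, 0, 30, 0, 0, 0], [0, 0, 28, 0, 0, 0], [2, 12, 15, 0, 0, 0.05], [5, 25, 5, 0, 0, 0.07], [5, 27, 0, 0, 0, 0.08], [6, 30, 0, 0, 0, 0.08], [6, 30, 0, 0, 0, 0.08], [6, 30, 0, 0, 0, 0.08], [6, 30, 0, 0, 0, 0.08], [6, 30, 0, 0, 0, 0.08], [6, 30, 0, 0, 0, 0.08], [6, 30, 0, 0, 0, 0.08], [6, 30, 0, 0, 0, 0.08], [6, 30, 0, 0, 0, 0.08], [6, 27, 0, 0, 0, 0.07], [5, 25, 0, 0, 0, 0], [2, 12, 0, 0, 0, 0]], force=60)

```text
clock: 29.15
position: [0.5446, 0.0769, 0.1178]
ee_rot: [-3.101, -0.488, 0.003]
force: [0.4, 0.3, -2.2]
width: 0.151
gripper_force: 60.0
```

Request:
step_arm(steps=[[1, 25, 0, 0, 0, 0], [0, 5, 0, 0, 0, 0], [0, 0, 0, 0, 0, 0], [0, 0, 0, 0, 0, 0]])

```text
clock: 29.48
position: [0.545, 0.1019, 0.1178]
ee_rot: [-3.104, -0.481, 0.004]
force: [0.3, -0.6, -1.6]
width: 0.143
gripper_force: 60.0
```

Run:
```python
from m import *
go(0,145,60); s=observe(); print(s['position'],s['width'],s['gripper_force'],s['force'])
O,x,y=pickle.load(open('tray.pkl','rb'))
c=cams.get_calibration('wrist');b=snap('wrist','w8');pickle.dump(c,open('w8.pkl','wb'))
h=cv2.cvtColor(b,cv2.COLOR_BGR2HSV);L=((h[...,0]>20)&(h[...,0]<36)&(h[...,1]>150)&(h[...,2]>60));L[:,:150]=0;L[:,370:]=0
P=s['position']; zf=P[2]+.0144+.011
k=max(cv2.findContours(L[:222].astype(np.uint8),0,1)[0],key=cv2.contourArea)
Q=W(c,k[:,0],zf)-P[:2]*1000
print('lid rel TCP: x',np.percentile(Q@x,[0,2,50,98,100]).round(1),'y',np.percentile(Q@y,[0,2,98,100]).round(1))
for v in (k[:,0,1].min()+8,150,200):
    u=np.nonzero(L[v])[0]; e=np.array([onz('wrist',t,v,zf,c)[:2]*1e3-P[:2]*1e3 for t in(u.min()-.5,u.max()+.5)]); print(v,u.min(),u.max(),'y',(e@y).round(1),'x',(e@x).round(1))
```

```text
now tray 11.3 171.8 z 117.8 delta [ -2.6 -28.9] -57.8 tool y deg -72.37 tilt [-0.0023  0.     -1.    ] clk 29.4833 0.14273675340546302
[0.54504452 0.10192752 0.11783954] 0.14273675340546302 59.99856412410736 [ 0.29776542 -0.61890682 -1.60759648]
lid rel TCP: x [ 7.5  7.6 37.2 81.1 81.2] y [-39.  -38.8  39.8  40. ]
104 187 327 y [ 40.2 -39. ] x [77.6 77.5]
150 189 326 y [ 39.9 -39.3] x [51.1 51.1]
200 192 322 y [ 39.8 -38.5] x [21.1 21. ]
```

Request:
step_arm(steps=[[-0.6, -8, 0, 0, 0, 0], [-1, -12, -10, 0, 0, 0], [-1, -8, -20, 0, 0, 0], [0, -1, -20, 0, 0, 0], [0, 0, -10, 0, 0, 0], [0, 0, -10, 0, 0, 0], [0, 0, 0, 0, 0, 0], [0, 0, 0, 0, 0, 0]])

```text
clock: 30.2
position: [0.5428, 0.0737, 0.0479]
ee_rot: [-3.103, -0.482, 0.003]
force: [-0.1, 0.3, -1.4]
width: 0.146
gripper_force: 60.0
```

Run:
```python
from m import *
go(-.3,145,34); s=observe(); print(s['width'],s['force'])
O,x,y=pickle.load(open('tray.pkl','rb'))
c=cams.get_calibration('wrist');b=snap('wrist','w9');pickle.dump(c,open('w9.pkl','wb'));P=s['position']
# compare the +x rim of the bin with the lid's flange edge
h=cv2.cvtColor(b,cv2.COLOR_BGR2HSV)
for n,p,z in (('rim',(80,145),.045),('rimL',(80,185),.045),('rimR',(80,105),.045),('plate corner',(75,105),.045)): print(n,proj('wrist',np.append((O+p[0]*x+p[1]*y)/1e3,z),c).round(1))
for u in (220,257,290): print(u,[tuple(int(t) for t in h[v,u]) for v in range(72,112,3)])
```

```text
now tray 0.6 145.5 z 47.9 delta [-0.7 -0.8] -13.9 tool y deg -72.35 tilt [-2.4e-03  7.0e-04 -1.0e+00] clk 30.2 0.14621742945201263
0.14621742945201263 [-0.08339205  0.28749669 -1.36425564]
rim [258.8 100.3]
rimL [197.6 101.5]
rimR [319.8 101.5]
plate corner [319.7 109.1]
220 [(27, 23, 236), (36, 16, 239), (36, 16, 239), (33, 20, 238), (21, 48, 187), (16, 58, 163), (17, 58, 167), (17, 57, 171), (19, 137, 173), (29, 255, 237), (28, 255, 237), (28, 255, 237), (29, 255, 237), (28, 255, 237)]
257 [(38, 17, 239), (37, 18, 242), (26, 38, 216), (15, 58, 159), (15, 59, 164), (16, 59, 160), (15, 58, 158), (15, 58, 159), (21, 182, 153), (22, 223, 173), (22, 226, 173), (22, 231, 173), (22, 237, 173), (23, 249, 173)]
290 [(15, 57, 165), (14, 56, 156), (15, 58, 158), (15, 56, 159), (15, 58, 158), (15, 59, 159), (14, 60, 161), (14, 57, 161), (17, 109, 150), (23, 254, 172), (23, 255, 172), (23, 255, 172), (23, 255, 171), (23, 255, 172)]
```

Request:
step_arm(steps=[[-0.7, -0.8, -4, 0, 0, 0], [0, 0, -6, 0, 0, 0], [0, 0, -4, 0, 0, 0], [0, 0, -2, 0, 0, 0], [0, 0, -2, 0, 0, 0], [0, 0, 0, 0, 0, 0]])

```text
clock: 30.75
position: [0.5418, 0.0732, 0.0293]
ee_rot: [-3.103, -0.482, 0.004]
force: [0.6, -0.3, -1.6]
width: 0.148
gripper_force: 60.0
```

Request:
step_arm(steps=[[0, 0, -1, 0, 0, 0], [0, 0, -1, 0, 0, 0], [0, 0, -1, 0, 0, 0], [0, 0, -1, 0, 0, 0], [0, 0, 0, 0, 0, 0], [0, 0, 0, 0, 0, 0]])

```text
clock: 31.25
position: [0.542, 0.0732, 0.0257]
ee_rot: [-3.103, -0.482, 0.003]
force: [-0.3, -0.1, -1.4]
width: 0.144
gripper_force: 60.0
```

Request:
step_arm(steps=[[0, 0, -0.7, 0, 0, 0], [0, 0, -0.6, 0, 0, 0], [0, 0, 0, 0, 0, 0], [0, 0, 0, 0, 0, 0]])

```text
clock: 31.58
position: [0.5421, 0.0732, 0.0247]
ee_rot: [-3.103, -0.482, 0.003]
force: [-2.6, 0.7, 4.8]
width: 0.148
gripper_force: 60.0
```

Request:
step_arm(steps=[[0, 0, 0, 0, 0, 0], [0, 0, 0, 0, 0, 0], [0, 0, 0, 0, 0, 0], [0, 0, 0, 0, 0, 0], [0, 0, 0, 0, 0, 0], [0, 0, 0, 0, 0, 0]], gripper=0.5)

```text
clock: 32.08
position: [0.5421, 0.0731, 0.0244]
ee_rot: [-3.103, -0.482, 0.003]
force: [0.7, -0.6, -0.7]
width: 0.487
gripper_force: 0.0
```

Request:
step_arm(steps=[[0, 0, 10, 0, 0, 0], [0, 0, 20, 0, 0, 0], [-10, -3, 28, 0, 0, 0], [-20, -7, 28, 0, 0, 0], [-25, -8, 28, 0, 0, 0], [-25, -8, 28, 0, 0, 0], [-20, -7, 28, 0, 0, 0], [-10, -3, 28, 0, 0, 0], [0, 0, 28, 0, 0, 0], [0, 0, 0, 0, 0, 0], [0, 0, 0, 0, 0, 0], [0, 0, 0, 0, 0, 0]])

```text
clock: 33.08
position: [0.4318, 0.0374, 0.2503]
ee_rot: [-3.102, -0.483, 0.003]
force: [-0.1, 0.0, 0.1]
width: 0.499
gripper_force: 0.0
```

Run:
```python
from m import *
go(0,145,34)
O,x,y=pickle.load(open('tray.pkl','rb')); T=lambda p:np.array([(p-O)@x,(p-O)@y]).round(1)
c=cams.get_calibration('wrist');b=snap('wrist','w10');h=cv2.cvtColor(b,cv2.COLOR_BGR2HSV)
cv2.imwrite('pics/w10.png',b)
L=((h[...,0]>20)&(h[...,0]<36)&(h[...,1]>150)&(h[...,2]>60)).astype(np.uint8);L[:,:150]=0;L[:,370:]=0
k=max(cv2.findContours(L,0,1)[0],key=cv2.contourArea); q=cv2.minAreaRect(W(c,k[:,0],.050)); print('lid tray',T(np.array(q[0])),q[1],q[2],k[:,0].min(0),k[:,0].max(0))
bx=cv2.boxPoints(q); print([T(p) for p in bx])
t=((h[...,0]>85)&(h[...,0]<100)&(h[...,1]>150)).astype(np.uint8);t[:,:200]=0
k=max(cv2.findContours(t,0,1)[0],key=cv2.contourArea); P=np.array([T(p) for p in W(c,k[:,0],.045)]); print('plate extent',P.min(0),P.max(0))
print('scraper base px',proj('wrist',[.4,.09,0.],c),proj('scene',[.4,.09,.05]),proj('top',[.4,.09,.05]))
for nm in('scene','top'):
    im=snap(nm,'fin_'+nm); hh=cv2.cvtColor(im,cv2.COLOR_BGR2HSV); o=((hh[...,0]>3)&(hh[...,0]<20)&(hh[...,1]>110)&(hh[...,2]>40)).astype(np.uint8)
    for kk in cv2.findContours(o,0,1)[0]:
        if cv2.contourArea(kk)>4: print(nm,'orange',kk[:,0].mean(0).round(),onz(nm,*kk[:,0].mean(0),.0125).round(3))
```

```text
now tray -116.2 144.7 z 250.3 delta [110.6  35.6] -216.3 tool y deg -72.3 tilt [-0.0022  0.0019 -1.    ] clk 33.0833 0.4987714078129435
lid tray [  1.1 145.8] (158.6800994873047, 78.46695709228516) 17.682485580444336 [227  19] [287 136]
[array([-78.3, 185.1]), array([-78.3, 106.6]), array([ 80.4, 106.6]), array([ 80.4, 185. ])]
plate extent [ -74.8 -114.2] [ 74.1 104.6]
scraper base px [218.56718952 167.25330136] [317.24439749 178.70857162] [204.81022741 238.58951694]
scene orange [360. 202.] [0.412 0.233 0.012]
scene orange [316. 191.] [0.418 0.094 0.012]
scene orange [112.  87.] [ 0.223 -0.725  0.012]
scene orange [319.  13.] [-0.44  -0.132  0.012]
scene orange [230.  12.] [-0.324 -0.48   0.012]
scene orange [193.  10.] [-0.286 -0.629  0.012]
scene orange [102.  12.] [-0.15  -0.977  0.012]
top orange [454. 291.] [ 0.243 -0.696  0.012]
top orange [452. 273.] [ 0.3   -0.693  0.012]
top orange [164. 238.] [0.4   0.224 0.012]
top orange [156. 229.] [0.427 0.252 0.012]
```

Run:
```python
from m import *
im=cv2.imread('pics/fin_scene.png'); v=cv2.cvtColor(im,cv2.COLOR_BGR2HSV)[...,2]
for z in (0,.025,.082): print(z,proj('scene',[.4,.09,z]).round(1))
print(v[160:204,300:334][::3,::2])
w=cv2.imread('pics/w4.png')  # bin contents
h=cv2.cvtColor(w,cv2.COLOR_BGR2HSV)
m=((h[...,1]>95)|(abs(h[...,2].astype(int)-cv2.medianBlur(h[...,2],21))>35)).astype(np.uint8);m[:40]=0;m[126:]=0;m[:,:233]=0;m[:,268:]=0
n,l,s,ct=cv2.connectedComponentsWithStats(m)
for i in range(1,n):
    if s[i,4]>5: print(s[i],ct[i].round(),h[int(ct[i][1]),int(ct[i][0])])
```

```text
0 [315.6 188. ]
0.025 [316.4 183.4]
0.082 [318.3 172.5]
[[160 174 173 178 175 178 176 175 178 176 172 175 173 176 176 174 174]
 [168 176 173 174 178 176 176 174 179 174 174 176 177 180 173 175 177]
 [177 175 175 175 177 178 174 176 176 172 175 179 176 173 175 179 178]
 [175 175 176 174 176 177 176 171 167 167 169 173 172 172 175 176 173]
 [168 178 179 177 173 172 175 132  59  56  75 144 178 179 174 175 176]
 [169 175 177 176 174 177 169 104  30  17  40 134 175 173 174 176 176]
 [174 175 176 176 174 177 161  75   9  12  39 137 176 175 174 178 174]
 [176 175 177 176 175 176 144  51  13   7  76 164 174 177 177 176 176]
 [178 173 173 175 173 172 131  32   6  18 101 168 175 177 175 176 173]
 [175 175 178 176 176 167 123  76  82 103 149 177 174 174 177 174 174]
 [175 173 176 174 166 124 102 121 150 168 170 177 174 176 176 176 176]
 [152 153 153 153 145 116  98  94  98 118 164 177 176 174 177 176 174]
 [112 108 109 110 108 110 124  96  90 128 168 175 175 174 174 177 179]
 [111 108 107 109 105 114 153 164 166 170 175 176 178 179 177 174 178]
 [ 84 103 106 108 108 111 147 173 177 175 182 175 176 177 179 176 179]]
[251  65  11   8  79] [256.  69.] [ 13 155 238]
[233  80   3   7   9] [234.  83.] [ 43  13 243]
[239  81  11   4  20] [244.  82.] [ 18  46 162]
[251  80  14   9  47] [259.  85.] [ 38  12 238]
[233  96   1   9   9] [233. 100.] [ 30  24 212]
[258  96   7  11  59] [261. 101.] [ 18 129 142]
[250 109  10   6  60] [254. 112.] [ 18 153 157]
[266 108   2   4   6] [267. 109.] [ 14  45 166]
```

```bash
python3 -c "
from cell import job; print(job.sign_off())"
```

```text
the job is handed in; nothing more can be done
None
```

I handed the job in at about 33 s, and the sign-off call gave no verdict: the plate is clear of offcuts, the scraper stands upright on the bench, and the lid is seated on the bin within about 1 mm by camera, though I identified the steel offcut in the bin less certainly than the other three.

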